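# Seat the reference tile on its datum stop against the spring plunger

## Robot

A 6-joint arm with a two-finger parallel gripper is mounted at the origin on a cart in front of the work surface, level with it; the furniture and walls round the work are solid. World frame = base frame: x ahead of the robot, y to its left, z up, the work surface at z = 0. Lengths are in m, angles in rad, forces in N, time in s.
With the tool pointing down it reaches from about 0.3 to 0.875 m from the base axis. Payload 6.4 kg.
Tool frame: the origin (TCP) lies between the finger pads; the fingertips stand ctrl.tip_extent ahead of it and the grasp point (between the pads) is the TCP (ctrl.tip_extent is the distance from the TCP to the fingertips, in m); z points along the fingers, y is the line along which they close (so a half turn about z gives the same grasp; the last joint's range is limited). The gripper opens to 85 mm and grips with 20 to 120 N. Pads are 22 mm wide; open, the fingers measure 114 mm over their backs; the gripper's body (76 mm by 85 mm) begins 54 mm behind the grasp point. The pads swing forward as they close: fully open they stand 13 mm farther back than shut.
Start: joints at [1.046, 0.181, 1.607, -0, 1.354, -0.206], TCP at [0.18, 0.546, 0.25] pointing down, gripper open.
Joint ranges: [-2.99, 2.99], [-0.89, 2.07], [0.3, 2.58], [-1.14, 4.28], [0, 2.63], [-3.12, 3.12]. Speed limits (rad/s): [2.57, 2.57, 3.01, 3.14, 3.14, 3.14].

## Interface

Orientations are given as a unit quaternion [w, x, y, z].
In Python, from bench import ctrl gives the robot as it stands.
- The arm moves only by the tool send_rows, never from a script. Its arguments are lists of equal length, an entry for each row: "dr": the turn, a rotation vector about the tool's x, y, z in units of 6 degrees (1.0 is 6 degrees), a list of three; "xyz": the shift along the tool's x, y, z in cm, a list of three; "jaw": the opening in per cent of the stroke, from 0 (shut) to 100 (fully open). In form: {"dr": [[wx, wy, wz], ...], "xyz": [[dx, dy, dz], ...], "jaw": [jaw, ...]}. A call has exactly 8 rows; each row is the pose to reach, as a shift and turn from the pose commanded when the call began, along the tool's axes at that moment; what a row does not reach only later rows make up. A row lasts 1/8 s, in which the tool goes at most 62.5 mm and 10.7 degrees, less where a joint would pass 70% of its speed; a pose out of reach is approached as far as the arm can. A call with a gripper value outside its range is refused whole. The fingers move at their own pace and stop on an object; the grip force is fixed at half the most. Time passes only in rows, so rows that repeat a pose let the fingers close, or fill a call up. It gives the time, the measured TCP pose, the force, the opening and the grip force at its end, in the units of the state.
- ctrl.get_obs(): the state, without advancing time (a new reading comes with each control period).
- ctrl.camera(name): name is "scene" or "top" or "wrist"; returns the picture (384x512x3 uint8, red, green, blue); there is no depth.
- ctrl.calibration(name): a dict with "camera_matrix" (3x3 intrinsics, pixels), "world_from_camera" (4x4, takes a point from camera to world coordinates). Camera axes: x right, y up, looking along -z (the intrinsics and any distortion apply to the point x, -y, -z); pixel columns grow to the right and rows downward; lengths in m; the calibration is good to about 2 mm. A picture is of the moment at which its call begins: read the wrist's pose just before it. calibration takes no time and is no camera call; for the wrist camera it gives the pose at the moment of the call.
- ctrl.hand_in(): hands the job in; it is judged then, once.
The state is a dict: "time_s": time; "q": joint angles; "dq": joint speeds; "joint_efforts": joint torques, N m; "eef_pos": TCP position; "eef_rot": TCP orientation; "wrist_force": force on the tool from outside, world axes, zero at the start; "torque": the same for the moment, N m; "opening": opening from 0.0 (shut) to 1.0 (fully open); "grasp_force": force on a finger pad.
Only numpy, scipy, OpenCV 4.12 (cv2) and the standard library are available. Lean on these libraries where they do the work, as an engineer would, in place of code of your own. Each camera call takes 0.05 s, during which the arm holds its last target. There are 200 camera calls.

## Task

On the aluminium alignment fixture, first fold up the grey cover, the one with the black grip bar, until it stands upright, square to the base plate, and leave it standing as a light shield. Then put your fingertips behind the white reference tile lying in the channel and push it along the channel against the sprung plunger until it is fully home on the steel stop blocks, firmly but not hard, and finish while still holding it pressed there. Leave the timer, the tape roll and the spatula where they are.

Things in the scene. Friction and masses are not known exactly. Their poses are not given: they have to be found in the camera images.
- fixture: Fixed aluminium base plate 190 x 105 x 12 mm. Origin at worktop level; plate x -100 to +90, y +-52.5, top z = 12 mm. x runs along the channel to the plunger and hinge (away from the robot, turned up to 0.35 rad), z up. Two rails along x (x +-55, inner faces y = +-32.5, tops z = 26 mm) make a 65 mm channel, open at its -x end. Plunger housing at the +x end up to z = 30 mm.
- stop: Hard stop: two steel blocks 12 mm high on the plate at the +x end of the channel, one each side of the plunger (y = 13.5 to 31.5 mm either side). Origin at plate-top level on the channel's centre line, in the plane of the flat faces that meet the tile (fixture x = 40 mm); axes as the fixture.
- tile: White ceramic reference tile in black frame, 62 x 62 x 11 mm, about 0.11 kg, loose, lying flat on the plate in the channel under the cover, parallel to the rails, 1.5 mm play each side. Origin: centre of underside; axes start along the fixture's. Starts 15 to 27 mm short of the stop. Fully home: origin 31 mm short of the stop faces (fixture x = 9 mm).
- plunger (a joint): Spring plunger, 9 mm diameter, pointing to -x between the stop blocks. Travel in m: 0 = fully out (nose 10 mm before the stop faces), 0.010 when the tile meets the stop, end 0.014. Spring: about 4 N at first touch, 7 N at the stop; let go, it pushes the tile back off. 10 to 20 N of push holds the tile home; 50 N is too much for it.
- plunger_nose (a point): Tip of the plunger, on the channel's centre line, 5.5 mm above the plate top.
- cover (a joint): Angle of the folding cover, rad: 0 = flat over the channel, 1.571 = upright, end 1.9 (leaning back). Starts at 0.05 to 0.45. The hinge is stiff (about 0.13 N m): the cover stays at any angle where it is left. It opens by its free (-x) edge rising and going over toward +x.
- cover_hinge (a point): Centre of the cover's hinge axis: fixture x = 70 mm, z = 36 mm; axis parallel to fixture y. The cover is a grey sheet 80 mm wide (y), 3 mm thick, reaching 118 mm from the axis; its lower face lies in the axis' plane.
- cover_bar (a point): Centre of the black grip bar on the cover: 14 mm diameter, 28 mm long, parallel to the hinge, on two stems; its flat ends can be pinched along fixture y and turn between the fingers. Axis 100 mm along the sheet from the hinge, 30 mm above the sheet's lower face (27 mm above the upper). With the cover upright it is on the far (+x) side, 30 mm behind the hinge and 100 mm above it.
- timer: White lab timer, 62 x 62 x 22 mm, to the right of the fixture; origin at the centre of its underside. Bystander.
- tape_roll: Roll of beige tape, 75 mm across, 20 mm high, lying flat left of the fixture; origin at the centre of its underside. Bystander.
- spatula: Spatula with orange-brown wooden handle, 152 mm long, 14 mm wide, 12 mm high, lying right of the timer; origin under its centre. Bystander.
- whiteness_meter: Grey box-shaped whiteness meter, fixed, left of the work, about 0.4 m high; origin under its middle. It fills about 0.12 m to either side of the origin in y and from 0.19 m in front of it (-x) back to the wall: the arm must swing round it, not through it. A second one stands right of the work, its origin at x 0.74, y -0.47. Neither is part of the job.
Not all that is in view belongs to the job. Of the things like the tile, leave any that is brown; of the rest the larger one is meant.

How it is judged:
By the outcome, as a careful person would: the job done as asked, in the order asked, and still so for the second after the job is handed in, while the arm keeps its last pose, push and grip.
It also fails if it takes over 56 s, if anything falls off the work surface, if the arm or the gripper's body presses on something with over 40 N, if the wrist force passes 120 N, or if a joint passes its speed limit or range.

## Working session

There is one attempt and no reset: what is moved stays moved. The work goes in short steps, Python scripts to look and compute and a tool call to move; the robot and the scene stay as the last step left them, time stands still between calls to the robot, and variables do not carry over. Pictures are saved under pics/ and viewed, at most 10 in all, crops included, and the job is handed in when it is done.

Besides the shell and the picture viewer there is one more tool, called after ">>>" by a JSON object that holds its "name" and its "arguments", one argument or row to a line. send_rows: Moves the arm, as the interface text tells. Its arguments: {"type":"object","properties":{"dr":{"type":"array","items":{"type":"array","items":{"type":"number"}}},"xyz":{"type":"array","items":{"type":"array","items":{"type":"number"}}},"jaw":{"type":"array","items":{"type":"number"}}},"required":["dr","xyz","jaw"]}

```bash
mkdir -p pics; ls
python3 - <<'E'
from bench import ctrl
import cv2
o=ctrl.get_obs();print({k:o[k] for k in('time_s','eef_pos','eef_rot','opening','wrist_force')},ctrl.tip_extent)
for n in('top','scene'):
    im=ctrl.camera(n);cv2.imwrite(f'pics/{n}0.png',cv2.resize(im[:,:,::-1],(800,600),interpolation=cv2.INTER_CUBIC))
    c=ctrl.calibration(n);print(n,c)
E
```

```text
pics
{'time_s': 0.0, 'eef_pos': array([0.17992486, 0.5456015 , 0.24939892]), 'eef_rot': array([-3.01789109e-04,  1.58697360e-01,  9.87326904e-01, -8.01427825e-04]), 'opening': 1.0023768380943228, 'wrist_force': array([0.2898665 , 0.6460841 , 0.30977625])} 0.019
top {'camera_matrix': array([[453.14734446,   0.        , 249.27633502],
       [  0.        , 453.14734446, 187.14203479],
       [  0.        ,   0.        ,   1.        ]]), 'world_from_camera': array([[ 0.01838941,  0.99246144, -0.12116981,  0.42041337],
       [-0.9997144 ,  0.02010177,  0.01292464, -0.05060705],
       [ 0.01526293,  0.12089753,  0.99254765,  1.23099089],
       [ 0.        ,  0.        ,  0.        ,  1.        ]])}
scene {'camera_matrix': array([[362.92503984,   0.        , 252.83764758],
       [  0.        , 362.92503984, 200.30461694],
       [  0.        ,   0.        ,   1.        ]]), 'world_from_camera': array([[ 0.55593561,  0.46669269, -0.68784702, -0.04256862],
       [-0.83106831,  0.295987  , -0.47086851, -0.49027808],
       [-0.01615712,  0.83342044,  0.55240322,  0.55884351],
       [ 0.        ,  0.        ,  0.        ,  1.        ]])}
```

View pics/top0.png

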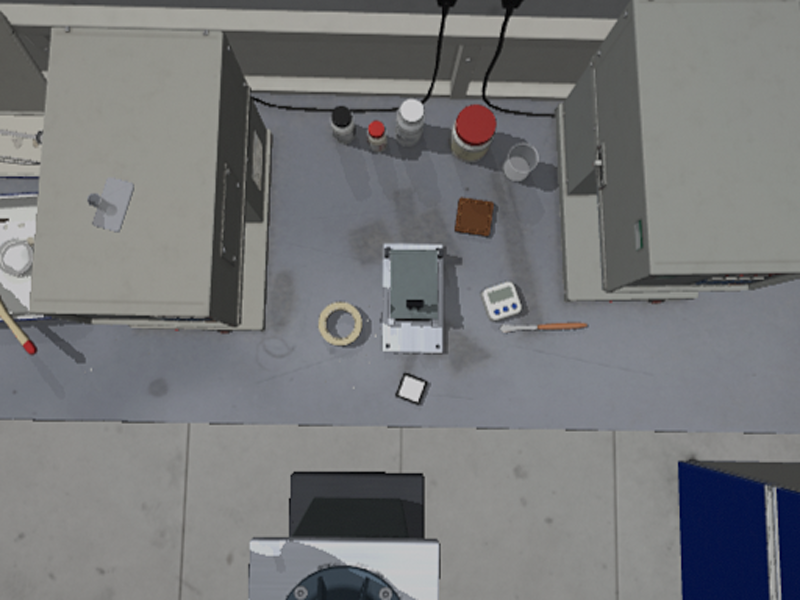

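View pics/scene0.png

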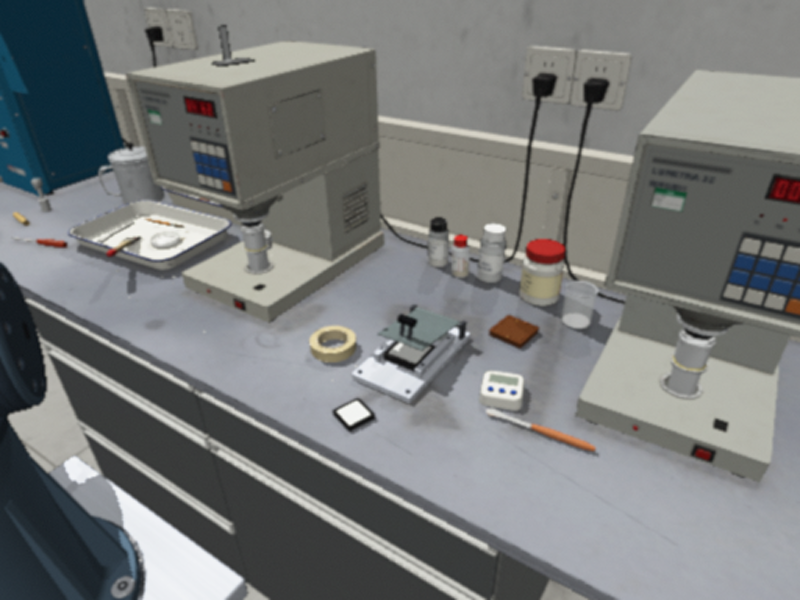

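The top view shows the fixture with plate corners near (383,352), (443,353), (443,245), (384,244), and the bar near (415,304). I'll enlarge it to fit the pose.

Run:
```python
import cv2
t=cv2.imread('pics/top0.png');s=cv2.imread('pics/scene0.png')
a=cv2.resize(t[230:370,360:460],(400,560),interpolation=cv2.INTER_CUBIC)   # x4
b=cv2.resize(s[295:405,345:475],(400,338),interpolation=cv2.INTER_CUBIC)
c=cv2.copyMakeBorder(b,0,560-338,0,0,cv2.BORDER_CONSTANT)
cv2.imwrite('pics/crop0.png',cv2.hconcat([a,c]))
```

```text
(no output)
```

View pics/crop0.png

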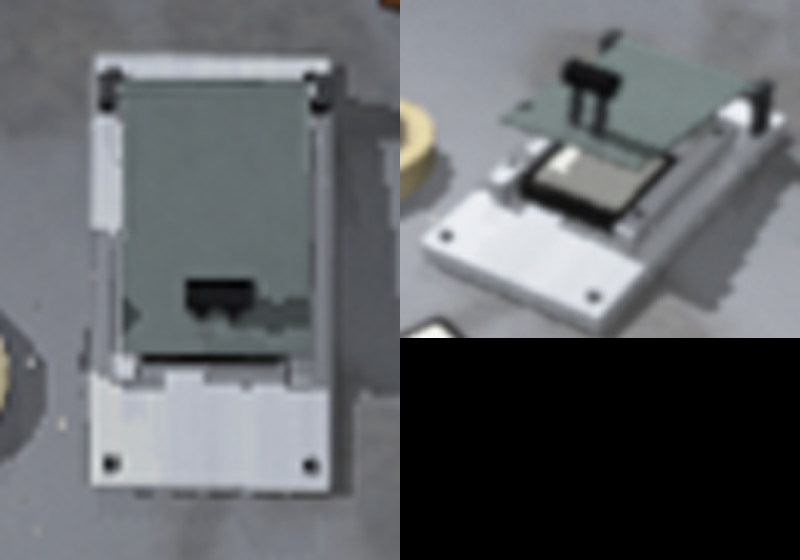

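```bash
cat > h.py <<'E'
import numpy as np, cv2
from bench import ctrl
from scipy.spatial.transform import Rotation as R
def Rq(q): return R.from_quat(np.r_[q[1:],q[0]])
def proj(P,c):
    T=np.linalg.inv(c['world_from_camera']);p=T[:3,:3]@P+T[:3,3];p=p*[1,-1,-1]
    u=c['camera_matrix']@p;return u[:2]/u[2]
def fx(v,P):  # fixture->world, v=[x,y,yaw]
    c,s=np.cos(v[2]),np.sin(v[2]);return np.array([v[0]+c*P[0]-s*P[1],v[1]+s*P[0]+c*P[1],P[2]])
def bar(a): return np.array([.07-.1*np.cos(a)+.03*np.sin(a),0,.036+.1*np.sin(a)+.03*np.cos(a)])
def delta(pos,Rt):  # commanded shift in tool axes/units from present measured pose
    o=ctrl.get_obs();r=Rq(o['eef_rot']);return r.inv().apply(pos-o['eef_pos'])*100,(r.inv()*Rt).as_rotvec(degrees=True)/6
E
python3 - <<'E'
from h import *
from scipy.optimize import least_squares
t=lambda u,v:(np.array([u,v])/4+[360,230])/1.5625
s=lambda u,v:((np.array([u-400,v])/3.077)+[345,295])/1.5625
cs={n:ctrl.calibration(n) for n in('top','scene')}
P=[(-.1,.0525,.012),(-.1,-.0525,.012),(.09,-.0525,.012),(.09,.0525,.012)]
ob=[('top',P[0],t(90,487)),('top',P[1],t(330,490)),('top',P[2],t(331,57)),('top',P[3],t(94,57)),('top','b',t(220,295)),
('scene',P[0],s(421,242)),('scene',P[1],s(606,322)),('scene',P[2],s(783,120)),('scene','b',s(592,78))]
def f(v): return np.concatenate([proj(fx(v,np.array(p) if p!='b' else bar(v[3])),cs[n])-o for n,p,o in ob])
r=least_squares(f,[.55,-.06,0,.3],loss='soft_l1');print(r.x,r.fun.reshape(-1,2).round(1).tolist(),fx(r.x,bar(r.x[3])))
for P,n in(((-.2,0,.3),'')):pass
E
```

```text
[ 0.5661371  -0.10908772  0.02073551  0.17454265] [[0.9, 0.5], [1.5, -0.0], [0.6, -0.4], [0.1, -0.4], [0.8, -0.0], [-1.1, -0.1], [-1.4, -1.0], [-0.0, -1.3], [-0.7, -0.1]] [ 0.54287123 -0.10957022  0.08290996]Traceback (most recent call last):
  File "<stdin>", line 11, in <module>
ValueError: too many values to unpack (expected 2)
```

Run:
```python
from h import *
v=[.566,-.109,.0207]
Rt=R.from_matrix(np.c_[[-np.cos(v[2]),-np.sin(v[2]),0],[-np.sin(v[2]),np.cos(v[2]),0],[0,0,-1]])
for p in((.33,.15,.27),(.48,-.11,.23)):print([a.round(2) for a in delta(np.array(p),Rt)])
o=ctrl.get_obs();w=ctrl.calibration('wrist');r=Rq(o['eef_rot']).inv()
print(r.apply(w['world_from_camera'][:3,3]-o['eef_pos']),(r.as_matrix()@w['world_from_camera'][:3,:3]).round(2),w['camera_matrix'])
```

```text
[array([-26.65, -32.87,  -2.01]), array([-0.01, -0.01, -3.24])]
[array([-49.04, -52.85,   2.01]), array([-0.01, -0.01, -3.24])]
[ 0.07345395 -0.00113868 -0.12408267] [[ 0.    0.96  0.29]
 [ 1.   -0.    0.  ]
 [ 0.    0.29 -0.96]] [[323.19278981   0.         258.00559638]
 [  0.         323.19278981 193.46618819]
 [  0.           0.           1.        ]]
```

>>> {"name": "send_rows", "arguments": {
  "dr": [
    [0, 0, -1],
    [0, 0, -2],
    [0, 0, -3.2],
    [0, 0, -3.2],
    [0, 0, -3.2],
    [0, 0, -3.2],
    [0, 0, -3.2],
    [0, 0, -3.2]
  ],
  "xyz": [
    [-4, -4.8, -1],
    [-8, -9.6, -2],
    [-12, -14.4, -2],
    [-16, -19, -2],
    [-20, -24, -2],
    [-24, -29, -2],
    [-28, -33, -2],
    [-32, -38, -2]
  ],
  "jaw": [100, 100, 100, 100, 100, 100, 100, 100]
}}

```text
time_s: 1.1
eef_pos: [0.3648, 0.0845, 0.2704]
eef_rot: [0.0, -0.008, 1.0, 0.0]
wrist_force: [0.7, 0.0, -0.0]
opening: 0.999
grasp_force: 0.0
```

Run:
```python
from h import *
v=[.566,-.109,.0207]
Rt=R.from_matrix(np.c_[[-np.cos(v[2]),-np.sin(v[2]),0],[-np.sin(v[2]),np.cos(v[2]),0],[0,0,-1]])
for p in((.47,-.11,.23),(.48,-.11,.23)):print([a.round(2) for a in delta(np.array(p),Rt)])
print(ctrl.get_obs()['eef_pos'])
```

```text
[array([-10.19, -19.63,   4.05]), array([ 0.  ,  0.01, -0.04])]
[array([-11.19, -19.64,   4.05]), array([ 0.  ,  0.01, -0.04])]
[0.36483346 0.08453179 0.27038553]
```

>>> {"name": "send_rows", "arguments": {
  "dr": [
    [0, 0, 0],
    [0, 0, 0],
    [0, 0, 0],
    [0, 0, 0],
    [0, 0, 0],
    [0, 0, 0],
    [0, 0, 0],
    [0, 0, 0]
  ],
  "xyz": [
    [-2.5, -5, 1],
    [-5, -10, 2],
    [-7.5, -15, 3],
    [-10.2, -19.6, 4],
    [-10.2, -19.6, 4],
    [-10.2, -19.6, 4],
    [-10.2, -19.6, 4],
    [-10.2, -19.6, 4]
  ],
  "jaw": [100, 100, 100, 100, 100, 100, 100, 100]
}}

```text
time_s: 2.1
eef_pos: [0.4695, -0.1071, 0.2308]
eef_rot: [0.0, -0.009, 1.0, -0.0]
wrist_force: [-0.6, 0.1, -0.1]
opening: 1.002
grasp_force: 0.0
```

Run:
```python
from h import *
w=ctrl.calibration('wrist');im=ctrl.camera('wrist');np.savez('w1.npz',**w)
cv2.imwrite('pics/w1.png',cv2.resize(im[:,:,::-1],(800,600),interpolation=cv2.INTER_CUBIC))
```

```text
(no output)
```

View pics/w1.png

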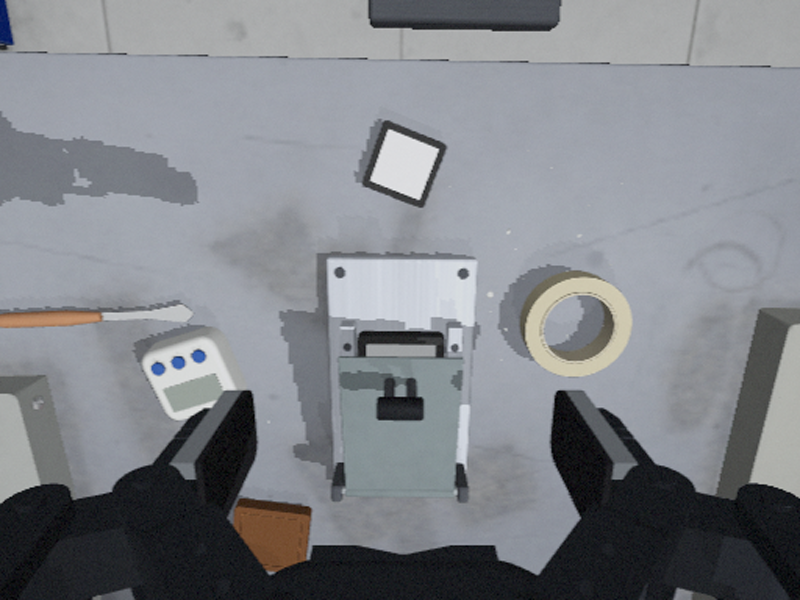

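Wrist view: plate near corners at (328,258) and (476,258), bar centre at (400,408), hinge lugs near row 490, tile rear edge near row 332.

Run:
```python
from h import *
from scipy.optimize import least_squares
w=dict(np.load('w1.npz'));k=1.5625
ob=[((-.1,.0525,.012),(476,258)),((-.1,-.0525,.012),(328,258)),('b',(400,408)),
 ((.07-.118*1,.04,0),(463,357)),((.07-.118,-.04,0),(340,357))]
def pt(p,a):
    if p=='b':return bar(a)
    if p[2]==0: return np.array([.07-.118*np.cos(a)-.003*np.sin(a),p[1],.036+.118*np.sin(a)+.003*np.cos(a)])
    return np.array(p)
f=lambda v:np.concatenate([proj(fx(v,pt(p,v[3])),w)-np.array(o)/k for p,o in ob])
r=least_squares(f,[.566,-.109,.02,.17]);v=r.x
print(v,r.fun.reshape(-1,2).round(1).tolist(),fx(v,bar(v[3])))
g=least_squares(lambda x:proj(fx(v,np.array([x[0],x[1],.023])),w)-np.array([402,332])/k,[-.04,0]).x;print('tile back',g)
np.save('v.npy',v)
Rt=R.from_matrix(np.c_[[-np.cos(v[2]),-np.sin(v[2]),0],[-np.sin(v[2]),np.cos(v[2]),0],[0,0,-1]])
print([a.round(2) for a in delta(fx(v,bar(v[3])),Rt)])
```

```text
[ 0.56854363 -0.10825718  0.01396082  0.17181291] [[1.1, 0.5], [-1.4, 0.1], [0.6, -0.0], [0.9, -0.1], [-1.3, -0.4]] [ 0.54514733 -0.10858383  0.08265518]
tile back [-0.04998992  0.00036529]
[array([-7.54, -0.27, 14.82]), array([-0.  ,  0.01,  0.04])]
```

>>> {"name": "send_rows", "arguments": {
  "dr": [
    [0, 0, 0],
    [0, 0, 0],
    [0, 0, 0],
    [0, 0, 0],
    [0, 0, 0],
    [0, 0, 0],
    [0, 0, 0],
    [0, 0, 0]
  ],
  "xyz": [
    [-4, -0.2, 3],
    [-7.5, -0.2, 6],
    [-7.5, -0.2, 10],
    [-7.5, -0.2, 13],
    [-7.5, -0.2, 14.6],
    [-7.5, -0.2, 14.6],
    [-7.5, -0.2, 14.6],
    [-7.5, -0.2, 14.6]
  ],
  "jaw": [60, 60, 60, 60, 60, 60, 60, 60]
}}

```text
time_s: 3.15
eef_pos: [0.5457, -0.1092, 0.0859]
eef_rot: [0.001, -0.008, 1.0, -0.001]
wrist_force: [0.5, -0.1, 0.3]
opening: 0.597
grasp_force: 0.0
```

Run:
```python
from h import *
w=ctrl.calibration('wrist');im=ctrl.camera('wrist');np.savez('w2.npz',**w)
cv2.imwrite('pics/w2.png',cv2.resize(im[:,:,::-1],(800,600),interpolation=cv2.INTER_CUBIC))
o=ctrl.get_obs();v=np.load('v.npy');print(o['eef_pos'],proj(fx(v,bar(v[3])),w)*1.5625,proj(fx(v,np.array([-.1,.0525,.012])),w)*1.5625)
```

```text
[ 0.54549135 -0.10911896  0.08566111] [410.26686746 419.27176518] [550.29126476 139.4587397 ]
```

View pics/w2.png

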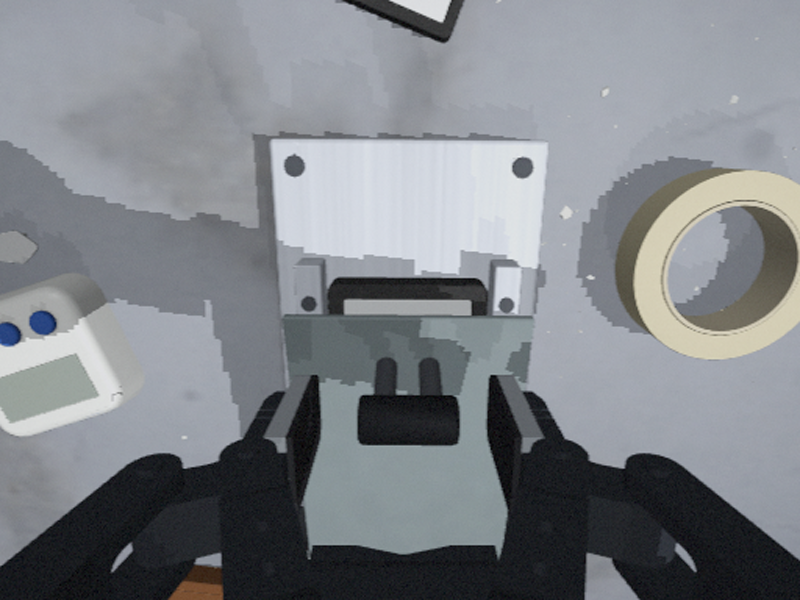

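Bar at (408,420) is centred between the pads (300/505). I'll lower 3 mm and close.

>>> {"name": "send_rows", "arguments": {
  "dr": [
    [0, 0, 0],
    [0, 0, 0],
    [0, 0, 0],
    [0, 0, 0],
    [0, 0, 0],
    [0, 0, 0],
    [0, 0, 0],
    [0, 0, 0]
  ],
  "xyz": [
    [0, 0, 0.2],
    [0, 0, 0.2],
    [0, 0, 0.2],
    [0, 0, 0.2],
    [0, 0, 0.2],
    [0, 0, 0.2],
    [0, 0, 0.2],
    [0, 0, 0.2]
  ],
  "jaw": [50, 40, 30, 25, 25, 25, 25, 25]
}}

```text
time_s: 4.2
eef_pos: [0.5443, -0.1081, 0.0821]
eef_rot: [-0.0, -0.008, 1.0, 0.001]
wrist_force: [-0.6, 4.7, 1.1]
opening: 0.314
grasp_force: 58.9
```

Run:
```python
from h import *
v=np.load('v.npy');a0=v[3]
for a in np.linspace(a0,1.571,15)[1:]:
    d=(bar(a)-bar(a0))*100;print(round(a,2),[round(-d[0],2),0,round(-d[2],2)])
```

```text
0.27 [np.float64(-0.51), 0, np.float64(-0.91)]
0.37 [np.float64(-1.11), 0, np.float64(-1.76)]
0.47 [np.float64(-1.79), 0, np.float64(-2.55)]
0.57 [np.float64(-2.55), 0, np.float64(-3.27)]
0.67 [np.float64(-3.38), 0, np.float64(-3.9)]
0.77 [np.float64(-4.26), 0, np.float64(-4.46)]
0.87 [np.float64(-5.2), 0, np.float64(-4.92)]
0.97 [np.float64(-6.17), 0, np.float64(-5.28)]
1.07 [np.float64(-7.18), 0, np.float64(-5.55)]
1.17 [np.float64(-8.21), 0, np.float64(-5.71)]
1.27 [np.float64(-9.25), 0, np.float64(-5.77)]
1.37 [np.float64(-10.3), 0, np.float64(-5.73)]
1.47 [np.float64(-11.33), 0, np.float64(-5.58)]
1.57 [np.float64(-12.34), 0, np.float64(-5.33)]
```

>>> {"name": "send_rows", "arguments": {
  "dr": [
    [0, 0, 0],
    [0, 0, 0],
    [0, 0, 0],
    [0, 0, 0],
    [0, 0, 0],
    [0, 0, 0],
    [0, 0, 0],
    [0, 0, 0]
  ],
  "xyz": [
    [-0.25, 0, -0.5],
    [-0.5, 0, -0.9],
    [-0.8, 0, -1.35],
    [-1.1, 0, -1.75],
    [-1.45, 0, -2.15],
    [-1.8, 0, -2.55],
    [-2.55, 0, -3.25],
    [-3.4, 0, -3.9]
  ],
  "jaw": [25, 25, 25, 25, 25, 25, 25, 25]
}}

```text
time_s: 5.2
eef_pos: [0.5781, -0.1078, 0.1211]
eef_rot: [-0.001, -0.008, 1.0, 0.001]
wrist_force: [-2.1, 4.9, -7.3]
opening: 0.31
grasp_force: 59.4
```

>>> {"name": "send_rows", "arguments": {
  "dr": [
    [0, 0, 0],
    [0, 0, 0],
    [0, 0, 0],
    [0, 0, 0],
    [0, 0, 0],
    [0, 0, 0],
    [0, 0, 0],
    [0, 0, 0]
  ],
  "xyz": [
    [-0.9, 0, -0.55],
    [-1.8, 0, -1.0],
    [-2.8, 0, -1.4],
    [-3.8, 0, -1.65],
    [-4.8, 0, -1.8],
    [-5.85, 0, -1.85],
    [-6.4, 0, -1.85],
    [-6.9, 0, -1.8]
  ],
  "jaw": [25, 25, 25, 25, 25, 25, 25, 25]
}}

```text
time_s: 6.2
eef_pos: [0.6478, -0.1071, 0.1402]
eef_rot: [-0.001, -0.008, 1.0, -0.0]
wrist_force: [-5.6, 5.4, 2.0]
opening: 0.308
grasp_force: 58.9
```

Run:
```python
from h import *
v=np.load('v.npy')
w=ctrl.calibration('wrist');im=ctrl.camera('wrist');np.savez('w3.npz',**w);c=ctrl.calibration('scene');s=ctrl.camera('scene')
o=ctrl.get_obs();p=o['eef_pos'];h=fx(v,np.array([.07,0,.036]));d=p-h
print(p,o['wrist_force'],np.hypot(d[0],d[2]),'angle',np.pi-np.arctan2(d[2],d[0])-np.arctan2(.03,.1))
a=cv2.resize(s[185:275,220:310][:,:,::-1],(540,540),interpolation=cv2.INTER_CUBIC)
cv2.imwrite('pics/s3.png',a)
```

```text
[ 0.64823665 -0.10706544  0.14018348] [-2.4786706   3.99165361 -1.89291852] 0.10463404668514037 angle 1.3721754154743224
```

View pics/s3.png

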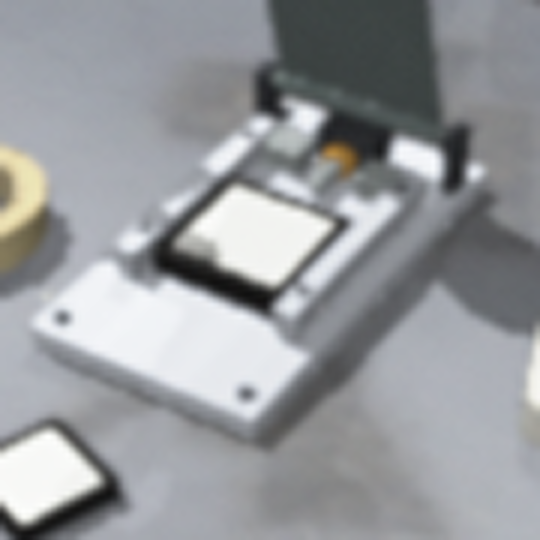

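>>> {"name": "send_rows", "arguments": {
  "dr": [
    [0, 0, 0],
    [0, 0, 0],
    [0, 0, 0],
    [0, 0, 0],
    [0, 0, 0],
    [0, 0, 0],
    [0, 0, 0],
    [0, 0, 0]
  ],
  "xyz": [
    [-0.3, 0, 0.02],
    [-0.6, 0, 0.06],
    [-0.9, 0, 0.12],
    [-1.2, 0, 0.17],
    [-1.5, 0, 0.25],
    [-1.7, 0, 0.3],
    [-1.7, 0, 0.3],
    [-1.7, 0, 0.3]
  ],
  "jaw": [25, 25, 25, 25, 25, 25, 25, 25]
}}

```text
time_s: 7.3
eef_pos: [0.6653, -0.1069, 0.1377]
eef_rot: [0.0, -0.008, 1.0, -0.0]
wrist_force: [-2.6, 4.4, 0.5]
opening: 0.304
grasp_force: 58.8
```

Run:
```python
from h import *
from scipy.optimize import least_squares
v=np.load('v.npy');o=ctrl.get_obs();p=o['eef_pos']
P=np.array([(.5443,.0821),(.5781,.1211),(.648,.1402),(p[0],p[2])])
r=np.hypot(.1,.03)
f=least_squares(lambda c:np.hypot(*(P-c).T)-r,[.638,.036]);c=f.x
ang=lambda c:np.pi-np.arctan2(p[2]-c[1],p[0]-c[0])-np.arctan2(.03,.1)
h=fx(v,np.array([.07,0,.036]))[[0,2]]
print(p,o['wrist_force'],c,f.fun,h,ang(c),ang(h))
w=ctrl.calibration('wrist');im=ctrl.camera('wrist');np.savez('w4.npz',**w)
cv2.imwrite('pics/w4.png',cv2.resize(im[:,:,::-1],(800,600),interpolation=cv2.INTER_CUBIC))
```

```text
[ 0.66525891 -0.10688545  0.13765614] [-2.60361242  4.35697399  0.49954952] [0.63851189 0.03639353] [ 0.00031065 -0.00036085 -0.00016388  0.00033241] [0.6385368 0.036    ] 1.5375769713452747 1.5363917009369001
```

View pics/w4.png

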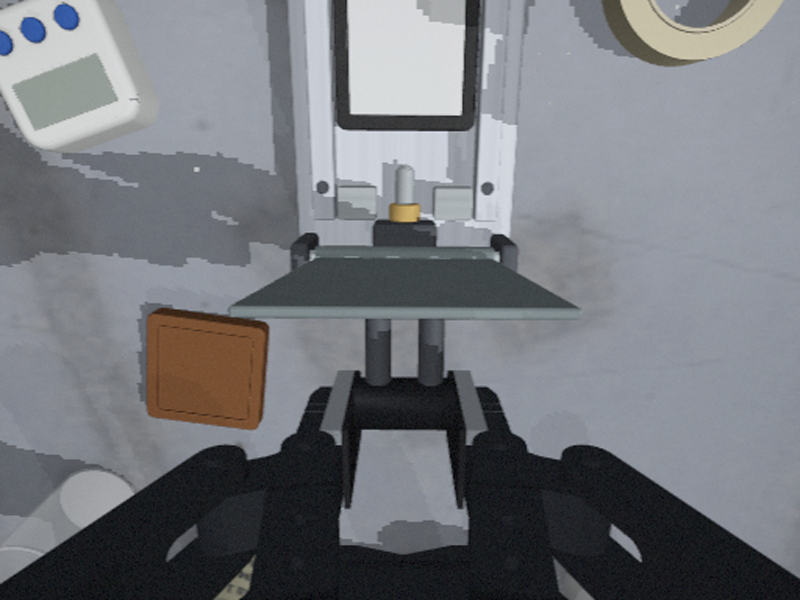

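>>> {"name": "send_rows", "arguments": {
  "dr": [
    [0, 0, 0],
    [0, 0, 0],
    [0, 0, 0],
    [0, 0, 0],
    [0, 0, 0],
    [0, 0, 0],
    [0, 0, 0],
    [0, 0, 0]
  ],
  "xyz": [
    [-0.2, 0, 0.05],
    [-0.35, 0, 0.1],
    [-0.35, 0, 0.1],
    [-0.35, 0, 0.1],
    [-0.35, 0, 0.1],
    [-0.35, 0, 0.1],
    [-0.35, 0, 0.1],
    [-0.35, 0, 0.1]
  ],
  "jaw": [25, 25, 25, 25, 25, 25, 25, 25]
}}

```text
time_s: 8.35
eef_pos: [0.6688, -0.1069, 0.1368]
eef_rot: [0.0, -0.008, 1.0, -0.0]
wrist_force: [-3.1, 4.2, 0.4]
opening: 0.309
grasp_force: 58.8
```

Run:
```python
from h import *
v=np.load('v.npy');o=ctrl.get_obs();p=o['eef_pos'];c=[.6385,.0363]
print(p,o['wrist_force'],np.pi-np.arctan2(p[2]-c[1],p[0]-c[0])-np.arctan2(.03,.1))
w=dict(np.load('w4.npz'));a=1.537;q=lambda *P:(proj(fx(v,np.array(P)),w)*1.5625).round(1)
for a in(1.48,1.537,1.59):print(a,q(.07-.118*np.cos(a),.04,.036+.118*np.sin(a)),q(.07-.118*np.cos(a),-.04,.036+.118*np.sin(a)))
print('stop',q(.04,.0225,.024),'nose',q(.03,0,.0175),'rail end',q(.055,.0325,.026))
```

```text
[ 0.66876985 -0.10685662  0.13680162] [-3.06593449  4.191725    0.35786395] 1.5718855888034267
1.48 [586.7 317.8] [232.8 316.8]
1.537 [584.2 346.2] [235.  345.2]
1.59 [581.3 371.3] [237.4 370.3]
stop [455.7 187.5] nose [406.8 164.5] rail end [476.5 220.9]
```

Run:
```python
from h import *
v=np.load('v.npy');w=dict(np.load('w4.npz'));a=1.537;q=lambda *P:(proj(fx(v,np.array(P)),w)*1.5625).round(1)
print('tcp',(proj(np.array([.6653,-.1069,.1377]),w)*1.5625),'bar',q(*bar(a)),'hinge',q(.07,.04,.036),q(.07,-.04,.036),q(.067,0,.036))
for y in(.0325,.045):print(q(.07,y,.036))
print(w['world_from_camera'][:3,3])
w=ctrl.calibration('wrist');im=ctrl.camera('wrist');np.savez('w5.npz',**w)
cv2.imwrite('pics/w5.png',cv2.resize(im[:,:,::-1][140:290,130:390],(780,450),interpolation=cv2.INTER_CUBIC))
```

```text
tcp [408.2117661  426.96822677] bar [408.2 425. ] hinge [494.6 257.1] [318.7 256.6] [406.6 250.3]
[478.1 257. ]
[505.6 257.1]
[ 0.59131044 -0.10941654  0.26169077]
```

View pics/w5.png

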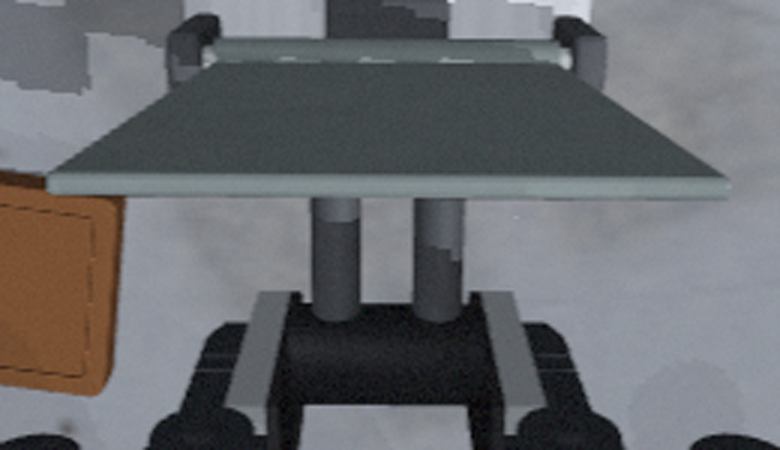

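Run:
```python
from h import *
from scipy.optimize import least_squares
v=np.load('v.npy');w=dict(np.load('w5.npz'));t=lambda u,r:np.array([u/3+130,r/3+140])
ed=lambda a,y:np.array([.07-.118*np.cos(a),y,.036+.118*np.sin(a)])
er=lambda a,y:ed(a,y)+.003*np.array([np.sin(a),0,np.cos(a)])
ob=[(lambda a:ed(a,.04),t(730,174)),(lambda a:ed(a,-.04),t(47,173)),(lambda a:er(a,.04),t(730,198)),(lambda a:er(a,-.04),t(47,194)),(bar,t(388,352))]
def f(x,s=2e-3): return np.concatenate([proj(fx(v,P(x[0]))+x[1:4],w)-o for P,o in ob]+[x[1:4]/s*3])
for s in(1e-6,2e-3):
    r=least_squares(f,[1.5,0,0,0],x_scale=[.1,.001,.001,.001],kwargs=dict(s=s));print(s,r.x.round(4),r.fun.round(1))
```

```text
1e-06 [ 1.4899  0.     -0.     -0.    ] [ 3.9 -0.2  1.8 -0.5  3.2  0.2  2.4  0.9  2.1 -0.2  0.  -0.  -0. ]
0.002 [ 1.4898e+00  2.0000e-04 -9.0000e-04 -4.0000e-04] [ 0.8 -0.2 -0.4 -0.5  0.1  0.1  0.2  0.8 -0.1 -0.4  0.2 -1.4 -0.6]
```

>>> {"name": "send_rows", "arguments": {
  "dr": [
    [0, 0, 0],
    [0, 0, 0],
    [0, 0, 0],
    [0, 0, 0],
    [0, 0, 0],
    [0, 0, 0],
    [0, 0, 0],
    [0, 0, 0]
  ],
  "xyz": [
    [-0.2, 0, 0.05],
    [-0.4, 0, 0.1],
    [-0.6, 0, 0.15],
    [-0.8, 0, 0.2],
    [-0.85, 0, 0.22],
    [-0.85, 0, 0.22],
    [-0.85, 0, 0.22],
    [-0.85, 0, 0.22]
  ],
  "jaw": [25, 25, 25, 25, 25, 25, 25, 25]
}}

```text
time_s: 9.4
eef_pos: [0.677, -0.1068, 0.1344]
eef_rot: [0.0, -0.008, 1.0, -0.0]
wrist_force: [-3.6, 4.1, 0.9]
opening: 0.312
grasp_force: 58.9
```

Run:
```python
from h import *
w=ctrl.calibration('wrist');im=ctrl.camera('wrist');np.savez('w6.npz',**w)
cv2.imwrite('pics/w6.png',cv2.resize(im[:,:,::-1][140:290,130:390],(780,450),interpolation=cv2.INTER_CUBIC))
```

```text
(no output)
```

View pics/w6.png

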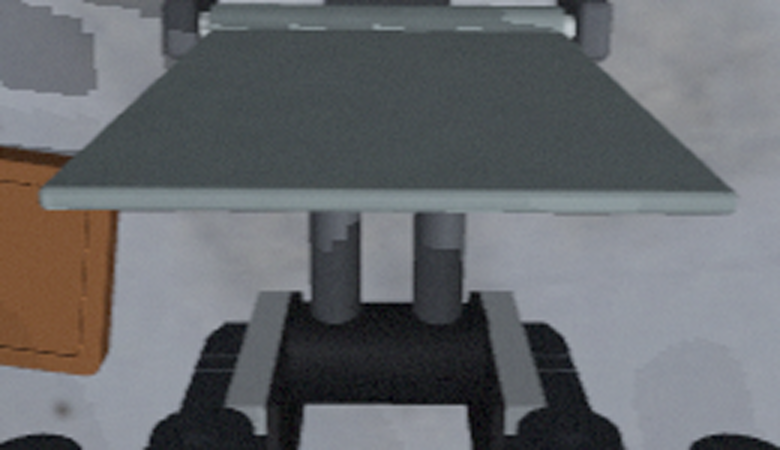

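Run:
```python
from h import *
from scipy.optimize import least_squares
v=np.load('v.npy');w=dict(np.load('w6.npz'));t=lambda u,r:np.array([u/3+130,r/3+140])
ed=lambda a,y:np.array([.07-.118*np.cos(a),y,.036+.118*np.sin(a)])
er=lambda a,y:ed(a,y)+.003*np.array([np.sin(a),0,np.cos(a)])
ob=[(lambda a:ed(a,.04),t(737,190)),(lambda a:ed(a,-.04),t(40,187)),(lambda a:er(a,.04),t(736,212)),(lambda a:er(a,-.04),t(42,208)),(bar,t(388,352))]
def f(x,s=2e-3): return np.concatenate([proj(fx(v,P(x[0]))+x[1:4],w)-o for P,o in ob]+[x[1:4]/s*3])
for s in(1e-6,2e-3):
    r=least_squares(f,[1.5,0,0,0],x_scale=[.1,.001,.001,.001],kwargs=dict(s=s));print(s,r.x.round(4),r.fun.round(1))
q=lambda *P:((proj(fx(v,np.array(P)),w)-[130,140])*3).round(1)
print(q(.07,.04,.036),q(.07,-.04,.036))
```

```text
1e-06 [ 1.5673  0.     -0.     -0.    ] [ 4.3 -0.5  1.8 -0.1  3.6  0.4  2.   1.2  2.2 -0.6  0.  -0.  -0. ]
0.002 [ 1.5671e+00  2.0000e-04 -9.0000e-04 -6.0000e-04] [ 0.9 -0.6 -0.3 -0.2  0.3  0.3 -0.1  1.1 -0.  -0.9  0.3 -1.4 -0.9]
[565.1  26.5] [217.4  25.7]
```

Fit gives 1.567 rad; bar no longer slipping. Release and lift.

>>> {"name": "send_rows", "arguments": {
  "dr": [
    [0, 0, 0],
    [0, 0, 0],
    [0, 0, 0],
    [0, 0, 0],
    [0, 0, 0],
    [0, 0, 0],
    [0, 0, 0],
    [0, 0, 0]
  ],
  "xyz": [
    [0, 0, 0],
    [0, 0, 0],
    [0, 0, 0],
    [0, 0, -1],
    [0, 0, -3],
    [0, 0, -6],
    [0, 0, -9],
    [0, 0, -11]
  ],
  "jaw": [45, 60, 60, 60, 60, 60, 60, 60]
}}

```text
time_s: 10.45
eef_pos: [0.6775, -0.1069, 0.2468]
eef_rot: [0.002, -0.008, 1.0, -0.001]
wrist_force: [-0.5, -0.6, -0.2]
opening: 0.599
grasp_force: 0.0
```

>>> {"name": "send_rows", "arguments": {
  "dr": [
    [0, 0, 0],
    [0, 0, 0],
    [0, 0, 0],
    [0, 0, 0],
    [0, 0, 0],
    [0, 0, 0],
    [0, 0, 0],
    [0, 0, 0]
  ],
  "xyz": [
    [3, 0, 0],
    [7, 0, 0],
    [12, 0, 0],
    [15, 0, 0],
    [18.3, 0.2, 0],
    [18.3, 0.2, 0],
    [18.3, 0.2, 0],
    [18.3, 0.2, 0]
  ],
  "jaw": [60, 30, 0, 0, 0, 0, 0, 0]
}}

```text
time_s: 11.45
eef_pos: [0.4945, -0.1077, 0.2434]
eef_rot: [0.0, -0.008, 1.0, -0.0]
wrist_force: [-0.5, 0.6, -0.0]
opening: -0.003
grasp_force: 0.0
```

Run:
```python
from h import *
v=np.load('v.npy');w=ctrl.calibration('wrist');im=ctrl.camera('wrist');s=ctrl.camera('scene');c=ctrl.calibration('scene')
o=ctrl.get_obs();print(o['eef_pos'],o['opening'],o['wrist_force'])
A=cv2.resize(im[:,:,::-1],(480,360),interpolation=cv2.INTER_CUBIC)
np.savez('w7.npz',**w)
B=cv2.resize(s[150:270,215:315][:,:,::-1],(500,600),interpolation=cv2.INTER_CUBIC)
A=cv2.resize(im[100:300,206:306][:,:,::-1],(300,600),interpolation=cv2.INTER_CUBIC)
cv2.imwrite('pics/c7.png',cv2.hconcat([A,B]))
for a in(1.5,1.567,1.63):
  for y in(.04,-.04):print(a,((proj(fx(v,np.array([.07-.118*np.cos(a),y,.036+.118*np.sin(a)])),c)-[215,150])*5+[300,0]).round(),((proj(fx(v,np.array([.07-.118*np.cos(a),y,.036+.118*np.sin(a)])),w)-[206,100])*3).round())
q=lambda *P:(((proj(fx(v,np.array(P)),c)-[215,150])*5+[300,0]).round(),((proj(fx(v,np.array(P)),w)-[206,100])*3).round())
print('hinge',q(.07,.04,.036),q(.07,-.04,.036),'tileback',q(-.05,0,.023),'plate corner',q(.09,-.0525,.012),q(-.1,-.0525,.012))
```

```text
[ 0.4942366  -0.10763808  0.24305088] 0.002446657172618286 [-0.59558922  0.22051286  0.1255407 ]
1.5 [548.  44.] [301. 785.]
1.5 [694.  85.] [  8. 785.]
1.567 [557.  37.] [299. 809.]
1.567 [702.  77.] [ 10. 808.]
1.63 [564.  32.] [298. 830.]
1.63 [709.  71.] [ 11. 829.]
hinge (array([556., 238.]), array([257., 566.])) (array([691., 283.]), array([ 53., 565.])) tileback (array([497., 403.]), array([156., 262.])) plate corner (array([729., 310.]), array([ 31., 574.])) (array([536., 520.]), array([ 13., 122.]))
```

View pics/c7.png

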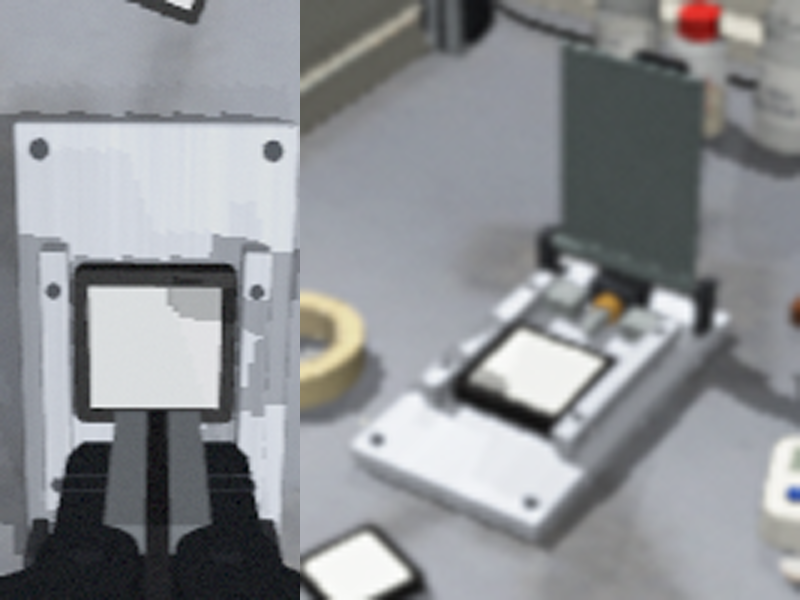

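Cover stands upright (scene edge near vertical, u 560→564); tile rear edge at row 265 as predicted. Descend behind the tile.

>>> {"name": "send_rows", "arguments": {
  "dr": [
    [0, 0, 0],
    [0, 0, 0],
    [0, 0, 0],
    [0, 0, 0],
    [0, 0, 0],
    [0, 0, 0],
    [0, 0, 0],
    [0, 0, 0]
  ],
  "xyz": [
    [0, 0, 5],
    [0, 0, 10],
    [0, 0, 15],
    [0, 0, 17.5],
    [0, 0, 19],
    [0, 0, 20],
    [0, 0, 20.7],
    [0, 0, 20.7]
  ],
  "jaw": [0, 0, 0, 0, 0, 0, 0, 0]
}}

```text
time_s: 12.55
eef_pos: [0.4939, -0.1077, 0.0363]
eef_rot: [0.0, -0.008, 1.0, -0.0]
wrist_force: [0.3, 0.3, -0.3]
opening: -0.002
grasp_force: 0.0
```

>>> {"name": "send_rows", "arguments": {
  "dr": [
    [0, 0, 0],
    [0, 0, 0],
    [0, 0, 0],
    [0, 0, 0],
    [0, 0, 0],
    [0, 0, 0],
    [0, 0, 0],
    [0, 0, 0]
  ],
  "xyz": [
    [-0.2, 0, 0],
    [-0.4, 0, 0],
    [-0.6, 0, 0],
    [-0.8, 0, 0],
    [-1.0, 0, 0],
    [-1.2, 0, 0],
    [-1.4, 0, 0],
    [-1.6, 0, 0]
  ],
  "jaw": [0, 0, 0, 0, 0, 0, 0, 0]
}}

```text
time_s: 13.55
eef_pos: [0.5097, -0.1073, 0.036]
eef_rot: [-0.0, -0.008, 1.0, 0.0]
wrist_force: [-0.5, 0.5, 0.5]
opening: -0.001
grasp_force: 0.0
```

>>> {"name": "send_rows", "arguments": {
  "dr": [
    [0, 0, 0],
    [0, 0, 0],
    [0, 0, 0],
    [0, 0, 0],
    [0, 0, 0],
    [0, 0, 0],
    [0, 0, 0],
    [0, 0, 0]
  ],
  "xyz": [
    [-0.25, 0, 0],
    [-0.5, 0, 0],
    [-0.75, 0, 0],
    [-1.0, 0, 0],
    [-1.2, 0, 0],
    [-1.4, 0, 0],
    [-1.6, 0, 0],
    [-1.8, 0, 0]
  ],
  "jaw": [0, 0, 0, 0, 0, 0, 0, 0]
}}

```text
time_s: 14.55
eef_pos: [0.526, -0.1068, 0.0359]
eef_rot: [-0.002, -0.008, 1.0, 0.0]
wrist_force: [-10.0, -0.2, 6.6]
opening: 0.006
grasp_force: 4.7
```

>>> {"name": "send_rows", "arguments": {
  "dr": [
    [0, 0, 0],
    [0, 0, 0],
    [0, 0, 0],
    [0, 0, 0],
    [0, 0, 0],
    [0, 0, 0],
    [0, 0, 0],
    [0, 0, 0]
  ],
  "xyz": [
    [-0.05, 0, 0],
    [-0.1, 0, 0],
    [-0.15, 0, 0],
    [-0.2, 0, 0],
    [-0.25, 0, 0],
    [-0.3, 0, 0],
    [-0.35, 0, 0],
    [-0.4, 0, 0]
  ],
  "jaw": [0, 0, 0, 0, 0, 0, 0, 0]
}}

```text
time_s: 15.55
eef_pos: [0.5291, -0.1066, 0.0358]
eef_rot: [-0.003, -0.008, 1.0, 0.001]
wrist_force: [-12.0, 0.3, 9.1]
opening: 0.003
grasp_force: 5.8
```

>>> {"name": "send_rows", "arguments": {
  "dr": [
    [0, 0, 0],
    [0, 0, 0],
    [0, 0, 0],
    [0, 0, 0],
    [0, 0, 0],
    [0, 0, 0],
    [0, 0, 0],
    [0, 0, 0]
  ],
  "xyz": [
    [-0.05, 0, -0.03],
    [-0.1, 0, -0.05],
    [-0.15, 0, -0.05],
    [-0.2, 0, -0.05],
    [-0.25, 0, -0.05],
    [-0.3, 0, -0.05],
    [-0.3, 0, -0.05],
    [-0.3, 0, -0.05]
  ],
  "jaw": [0, 0, 0, 0, 0, 0, 0, 0]
}}

```text
time_s: 16.55
eef_pos: [0.532, -0.1064, 0.0359]
eef_rot: [-0.003, -0.008, 1.0, 0.001]
wrist_force: [-10.2, 0.1, 5.6]
opening: -0.002
grasp_force: 5.0
```

Run:
```python
from h import *
v=np.load('v.npy');w=ctrl.calibration('wrist');im=ctrl.camera('wrist');o=ctrl.get_obs();print(o['eef_pos'],o['wrist_force'],o['torque'])
t,s=ctrl.camera('top'),ctrl.camera('scene');np.savez('im8.npz',im=im,t=t,s=s)
# profile of brightness along channel centre offset lines, wrist camera, z=.023
g=cv2.cvtColor(im,cv2.COLOR_RGB2GRAY).astype(np.float32);gs=cv2.cvtColor(s,cv2.COLOR_RGB2GRAY).astype(np.float32)
cs=ctrl.calibration('scene')
for y in(-.022,.022):
  X=np.arange(-.034,.052,.003)
  for n,G,c in(('w',g,w),('s',gs,cs)):
    P=np.array([proj(fx(v,np.array([x,y,.023])),c) for x in X],np.float32)
    print(n,y,[(int(x*1000),int(a)) for x,a in zip(X.round(3),cv2.remap(G,P[:,0],P[:,1],1).ravel())])
```

```text
[ 0.53196333 -0.10633622  0.03589599] [-9.60514377 -0.59028944  5.30559429] [ 0.00450157  1.61549256 -0.01905349]
w -0.022 [(-34, 206), (-31, 25), (-28, 29), (-25, 51), (-22, 53), (-19, 29), (-16, 25), (-13, 22), (-10, 28), (-7, 29), (-4, 28), (-1, 28), (2, 24), (5, 25), (8, 27), (11, 25), (14, 23), (17, 24), (20, 25), (23, 30), (26, 26), (29, 28), (32, 19), (35, 26), (38, 7), (41, 0), (44, 0), (47, 0), (50, 0)]
s -0.022 [(-34, 49), (-31, 27), (-28, 29), (-25, 54), (-22, 125), (-19, 197), (-16, 231), (-13, 232), (-10, 239), (-7, 234), (-4, 234), (-1, 239), (2, 234), (5, 237), (8, 239), (11, 235), (14, 240), (17, 236), (20, 237), (23, 238), (26, 204), (29, 145), (32, 89), (35, 95), (38, 135), (41, 170), (44, 188), (47, 191), (50, 180)]
w 0.022 [(-34, 151), (-31, 79), (-28, 28), (-25, 36), (-22, 62), (-19, 25), (-16, 23), (-13, 24), (-10, 28), (-7, 25), (-4, 25), (-1, 23), (2, 25), (5, 29), (8, 26), (11, 26), (14, 27), (17, 26), (20, 25), (23, 24), (26, 22), (29, 22), (32, 27), (35, 25), (38, 4), (41, 0), (44, 0), (47, 0), (50, 0)]
s 0.022 [(-34, 76), (-31, 53), (-28, 75), (-25, 90), (-22, 92), (-19, 77), (-16, 76), (-13, 76), (-10, 58), (-7, 38), (-4, 25), (-1, 24), (2, 23), (5, 22), (8, 21), (11, 20), (14, 20), (17, 20), (20, 20), (23, 21), (26, 21), (29, 23), (32, 40), (35, 79), (38, 121), (41, 163), (44, 183), (47, 191), (50, 192)]
```

>>> {"name": "send_rows", "arguments": {
  "dr": [
    [0, 0, 0],
    [0, 0, 0],
    [0, 0, 0],
    [0, 0, 0],
    [0, 0, 0],
    [0, 0, 0],
    [0, 0, 0],
    [0, 0, 0]
  ],
  "xyz": [
    [-0.05, 0, 0],
    [-0.1, 0, 0],
    [-0.15, 0, 0],
    [-0.2, 0, 0],
    [-0.2, 0, 0],
    [-0.2, 0, 0],
    [-0.2, 0, 0],
    [-0.2, 0, 0]
  ],
  "jaw": [0, 0, 0, 0, 0, 0, 0, 0]
}}

```text
time_s: 17.7
eef_pos: [0.5337, -0.1062, 0.0359]
eef_rot: [-0.003, -0.008, 1.0, 0.001]
wrist_force: [-11.3, -0.3, 6.5]
opening: 0.0
grasp_force: 5.6
```

>>> {"name": "send_rows", "arguments": {
  "dr": [
    [0, 0, 0],
    [0, 0, 0],
    [0, 0, 0],
    [0, 0, 0],
    [0, 0, 0],
    [0, 0, 0],
    [0, 0, 0],
    [0, 0, 0]
  ],
  "xyz": [
    [-0.05, 0, 0],
    [-0.1, 0, 0],
    [-0.1, 0, 0],
    [-0.1, 0, 0],
    [-0.1, 0, 0],
    [-0.1, 0, 0],
    [-0.1, 0, 0],
    [-0.1, 0, 0]
  ],
  "jaw": [0, 0, 0, 0, 0, 0, 0, 0]
}}

```text
time_s: 18.7
eef_pos: [0.5346, -0.1062, 0.0359]
eef_rot: [-0.004, -0.008, 1.0, 0.001]
wrist_force: [-11.2, -0.7, 7.0]
opening: 0.001
grasp_force: 5.9
```

>>> {"name": "send_rows", "arguments": {
  "dr": [
    [0, 0, 0],
    [0, 0, 0],
    [0, 0, 0],
    [0, 0, 0],
    [0, 0, 0],
    [0, 0, 0],
    [0, 0, 0],
    [0, 0, 0]
  ],
  "xyz": [
    [-0.05, 0, 0],
    [-0.1, 0, 0],
    [-0.1, 0, 0],
    [-0.1, 0, 0],
    [-0.1, 0, 0],
    [-0.1, 0, 0],
    [-0.1, 0, 0],
    [-0.1, 0, 0]
  ],
  "jaw": [0, 0, 0, 0, 0, 0, 0, 0]
}}

```text
time_s: 19.7
eef_pos: [0.5351, -0.1062, 0.0358]
eef_rot: [-0.004, -0.008, 1.0, 0.001]
wrist_force: [-13.0, -0.7, 8.5]
opening: -0.001
grasp_force: 6.7
```

>>> {"name": "send_rows", "arguments": {
  "dr": [
    [0, 0, 0],
    [0, 0, 0],
    [0, 0, 0],
    [0, 0, 0],
    [0, 0, 0],
    [0, 0, 0],
    [0, 0, 0],
    [0, 0, 0]
  ],
  "xyz": [
    [-0.05, 0, 0],
    [-0.1, 0, 0],
    [-0.1, 0, 0],
    [-0.1, 0, 0],
    [-0.1, 0, 0],
    [-0.1, 0, 0],
    [-0.1, 0, 0],
    [-0.1, 0, 0]
  ],
  "jaw": [0, 0, 0, 0, 0, 0, 0, 0]
}}

```text
time_s: 20.7
eef_pos: [0.5353, -0.1062, 0.0358]
eef_rot: [-0.005, -0.009, 1.0, 0.001]
wrist_force: [-16.7, -1.0, 13.3]
opening: -0.003
grasp_force: 8.6
```

>>> {"name": "send_rows", "arguments": {
  "dr": [
    [0, 0, 0],
    [0, 0, 0],
    [0, 0, 0],
    [0, 0, 0],
    [0, 0, 0],
    [0, 0, 0],
    [0, 0, 0],
    [0, 0, 0]
  ],
  "xyz": [
    [0, 0, -0.03],
    [0, 0, -0.06],
    [0, 0, -0.1],
    [0, 0, -0.1],
    [0, 0, -0.1],
    [0, 0, -0.1],
    [0, 0, -0.1],
    [0, 0, -0.1]
  ],
  "jaw": [0, 0, 0, 0, 0, 0, 0, 0]
}}

```text
time_s: 21.7
eef_pos: [0.5352, -0.1061, 0.036]
eef_rot: [-0.005, -0.008, 1.0, 0.001]
wrist_force: [-14.4, -2.5, 4.7]
opening: 0.004
grasp_force: 6.9
```

Run:
```python
from h import *
v=np.load('v.npy');s=ctrl.camera('scene');o=ctrl.get_obs();print(o['eef_pos'],o['wrist_force'])
gs=cv2.cvtColor(s,cv2.COLOR_RGB2GRAY).astype(np.float32);old=cv2.cvtColor(np.load('im8.npz')['s'],cv2.COLOR_RGB2GRAY).astype(np.float32)
cs=ctrl.calibration('scene');X=np.arange(.02,.052,.002)
for y in(-.022,-.018,.022):
  P=np.array([proj(fx(v,np.array([x,y,.023])),cs) for x in X],np.float32)
  for G in(old,gs):print(y,[(int(round(x*1000)),int(a)) for x,a in zip(X,cv2.remap(G,P[:,0],P[:,1],1).ravel())])
```

```text
[ 0.5352506  -0.1061469   0.03597677] [-14.34974513  -2.05644938   3.82145022]
-0.022 [(20, 237), (22, 236), (24, 234), (26, 204), (28, 172), (30, 124), (32, 89), (34, 87), (36, 108), (38, 135), (40, 160), (42, 179), (44, 188), (46, 191), (48, 191), (50, 180)]
-0.022 [(20, 236), (22, 236), (24, 240), (26, 231), (28, 228), (30, 195), (32, 151), (34, 118), (36, 108), (38, 120), (40, 147), (42, 172), (44, 186), (46, 190), (48, 191), (50, 181)]
-0.018 [(20, 246), (22, 245), (24, 243), (26, 231), (28, 195), (30, 155), (32, 122), (34, 106), (36, 113), (38, 136), (40, 160), (42, 171), (44, 178), (46, 183), (48, 180), (50, 175)]
-0.018 [(20, 245), (22, 246), (24, 246), (26, 244), (28, 236), (30, 222), (32, 180), (34, 141), (36, 119), (38, 130), (40, 152), (42, 167), (44, 175), (46, 183), (48, 180), (50, 176)]
0.022 [(20, 20), (22, 21), (24, 21), (26, 21), (28, 22), (30, 26), (32, 40), (34, 64), (36, 93), (38, 121), (40, 151), (42, 171), (44, 183), (46, 189), (48, 192), (50, 192)]
0.022 [(20, 20), (22, 20), (24, 20), (26, 20), (28, 20), (30, 21), (32, 25), (34, 34), (36, 56), (38, 90), (40, 129), (42, 158), (44, 176), (46, 187), (48, 193), (50, 196)]
```

>>> {"name": "send_rows", "arguments": {
  "dr": [
    [0, 0, 0],
    [0, 0, 0],
    [0, 0, 0],
    [0, 0, 0],
    [0, 0, 0],
    [0, 0, 0],
    [0, 0, 0],
    [0, 0, 0]
  ],
  "xyz": [
    [-0.03, 0, 0],
    [-0.05, 0, -0.03],
    [-0.05, 0, -0.03],
    [-0.05, 0, -0.03],
    [-0.05, 0, -0.03],
    [-0.05, 0, -0.03],
    [-0.05, 0, -0.03],
    [-0.05, 0, -0.03]
  ],
  "jaw": [0, 0, 0, 0, 0, 0, 0, 0]
}}

```text
time_s: 22.75
eef_pos: [0.5353, -0.1062, 0.036]
eef_rot: [-0.005, -0.008, 1.0, 0.001]
wrist_force: [-14.6, -1.9, 3.0]
opening: 0.0
grasp_force: 7.3
```

>>> {"name": "send_rows", "arguments": {
  "dr": [
    [0, 0, 0],
    [0, 0, 0],
    [0, 0, 0],
    [0, 0, 0],
    [0, 0, 0],
    [0, 0, 0],
    [0, 0, 0],
    [0, 0, 0]
  ],
  "xyz": [
    [0, 0, 0],
    [0, 0, 0],
    [0, 0, 0],
    [0, 0, 0],
    [0, 0, 0],
    [0, 0, 0],
    [0, 0, 0],
    [0, 0, 0]
  ],
  "jaw": [0, 0, 0, 0, 0, 0, 0, 0]
}}

```text
time_s: 23.75
eef_pos: [0.5353, -0.1061, 0.036]
eef_rot: [-0.005, -0.008, 1.0, 0.001]
wrist_force: [-14.2, -3.0, 2.9]
opening: -0.004
grasp_force: 7.3
```

Steady at .5353 m with about 14.5 N of push, and the position no longer advances, so the tile is on the stop.

```bash
python3 -c "
from bench import ctrl
print(ctrl.hand_in())"
```

```text
the job is handed in; nothing more can be done
None
```

The job is handed in, but the result was not reported back: the cover measured about 1.57 rad (upright), and the tile is held against the stop blocks with about 14 N, where it stopped advancing and which matches the expected home position to about 1 mm.

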